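# Scoop two brass blanks out from under the bench shelf

### The job

Two brass blanks have slipped under the low bench shelf. Lift the long soldering brick that blocks the shelf's mouth and lay it flat on top of the shelf; then slide the flat scoop along the plywood under the shelf's front lip until both blanks lie on its blade, draw them out on it and set the scoop, blanks still on the blade, level on the middle of the soldering board. Do not shift the tumbler on the shelf or the jar and the glass dish behind.

Things in the scene. Friction and masses are not known exactly. Their poses are not given: they have to be found in the camera images.
- panel: thin plywood panel, fixed flat on the bench, 505 x 920 x 6 mm; all the work stands on it; its top is 6 mm above the bench (world z = 0.006) and is smooth and level throughout. Wall shelves and tool racks hang over its far edge, beyond x = 0.67, from 0.26 m up
- shelf: low bench shelf, fixed: clear acrylic top, steel cheeks and back plate; 150 deep x 260 wide x 70 mm high. Origin on the panel under its centre; x from mouth to back, y along its width. Mouth at x = -75: 244 mm wide between the cheeks, 54 mm high under the turned-down lip; inner face of the back plate at x = +67; top surface at z = 70
- brick: long pale soldering brick, 36 (x) x 165 (y) x 20 mm (z), 0.15 kg, origin at the centre of its underside; it starts lying on the panel in front of the shelf's mouth, roughly end-on to it
- large_blank: sawn brass blank with a round hole, a flat plate 49 (x) x 75 (y) x 7 mm, about 18 g, origin at the centre of its underside; loose on the panel under the shelf; when pushed it slides back as far as the back plate, then climbs the scoop's bevelled edge
- small_blank: sawn brass blank, figure-eight plate 38 (x) x 70 (y) x 7 mm, about 18 g, origin at the centre of its underside; loose on the panel under the shelf, beside the large one on the shelf's +y side
- scoop: flat aluminium scoop, 0.16 kg. Origin on the underside at the blade's centre; x to the front edge, z up. Blade 135 (x, +-67.5) x 120 (y) x 3 mm, front 24 mm bevelled to a thin edge, open at front and sides, rear edge turned up 16 mm. Wooden bar handle along x: 76 x 16 (y) x 22 mm, centred at x = -120, z = 51, over a 34 mm wide flat heel (to x = -146). Centre of mass at x = about -45
- scoop_grip (a point): centre of the scoop's bar handle, to be pinched from above across its 16 mm width; the bar's underside is 40 mm above the scoop's underside
- scoop_tip (a point): middle of the scoop's front edge, at its underside. It slips under a blank only while it lies on the panel: held flat or a touch nose-down; raised by some 2 mm it butts against the blank instead
- board: scorched wooden soldering board, fixed, 132 (x) x 300 (y) x 22 mm (z); origin at the centre of its underside; its top is 22 mm above the panel; its long side points roughly away from the robot. It is on one side of the shelf and the scoop starts on the other, either way round
- tumbler: small shot glass, 41 mm across, 47 mm high, standing loose somewhere on the rear left part of the shelf's top (its +y half); origin at the centre of its underside
- jar: plastic jar with a screw cap, 58 x 60 x 83 mm, standing on the panel behind on the right; origin at the centre of its underside
- glass_dish: small glass dish of rings, 44 mm across, 39 mm high, standing on the panel behind on the left; origin at the centre of its underside

How it is judged:
By the outcome, as a careful person would: the job done as asked, in the order asked, and still so for the second after the job is handed in, with the robot touching nothing.
It also fails if it takes over 72 s, if anything falls off the work surface, if the arm or the gripper's body presses on something with over 40 N, if the wrist force passes 120 N, or if a joint passes its speed limit or range.

### The arm

A 6-joint arm with a two-finger parallel gripper is mounted at the origin on a cart in front of the work surface, level with it; the furniture and walls round the work are solid. World frame = base frame: x ahead of the robot, y to its left, z up, the work surface at z = 0. Lengths are in m, angles in rad, forces in N, time in s.
With the tool pointing down it reaches from about 0.275 to 0.725 m from the base axis. Payload 5.6 kg.
Tool frame: the origin (TCP) lies on the centre line of the jaws, within the pads' length; the fingertips stand 25 mm ahead of it and the grasp point (between the pads) lies 6 mm ahead of it; z points along the fingers, y is the line along which they close (so a half turn about z gives the same grasp; the last joint's range is limited). The gripper opens to 85 mm and grips with 20 to 120 N. Pads are 22 mm wide; open, the fingers measure 114 mm over their backs; the gripper's body (76 mm by 85 mm) begins 54 mm behind the grasp point. The pads swing forward as they close: fully open they stand 13 mm farther back than shut.
Start: joints at [1.513, 0.255, 0.108, 0, -1.424, -0.285], TCP at [0.185, 0.518, 0.256] pointing down, gripper open.
Joint ranges: [-2.95, 2.95], [-1.21, 1.97], [-1.09, 1.5], [-2.87, 1.71], [-2.94, -0.07], [-3.05, 3.05]. Speed limits (rad/s): [2.57, 2.57, 3.14, 3.14, 3.14, 3.14].

### API

Orientations are given as a unit quaternion [w, x, y, z].
In Python, from bench import ctrl, viewer, close_job gives the robot as it stands. Calls block until the motion is done:
- ctrl.move_to(position, orientation): joint-space move of the TCP to a pose.
- ctrl.servo_line(position, rate=0.15, rot=None, stop_force=None): straight line of the TCP; rot=None keeps the orientation; rate is the mean speed in m/s. With stop_force (N) it stops when the force on the tool has changed by that much, and returns True; else False.
- ctrl.set_joints(angles): joint-space move.
- ctrl.grip(opening): finger opening in m; the grip force is fixed at half the most; returns when the fingers have stopped.
- ctrl.wait(seconds).
- ctrl.ik(position, orientation): joint angles nearest the present ones, or None.
- ctrl.get_obs(): the state.
- viewer.get_image(name): name is "side" or "top"; returns (picture, depth): 400x640x3 uint8, red, green, blue; 400x640 float32, m along the optical axis (not along the pixel's ray), 0 where there is no reading.
- viewer.calibration(name): a dict with "K" (3x3 intrinsics, pixels), "R" (3x3) and "t" (3): a world point X has camera coordinates R X + t. Camera axes: x right, y down, z forward; pixel columns grow to the right and rows downward; lengths in m; the calibration is good to about 2 mm. A picture is of the moment at which its call begins. calibration takes no time and is no camera call.
A pose or a line that the arm cannot do raises ctrl.MotionError and nothing moves.
- close_job(): hands the job in; it is judged then, once.
The state is a dict: "clock": time; "joints": joint angles; "qd": joint speeds; "joint_efforts": joint torques, N m; "eef_pos": TCP position; "tcp_rot": TCP orientation; "contact_force": force on the tool from outside, world axes, zero at the start; "wrist_torque": the same for the moment, N m; "opening": finger opening in m; "grasp_force": force on a finger pad.
Only numpy, scipy, OpenCV 4.12 (cv2) and the standard library are available. Lean on these libraries where they do the work, as an engineer would, in place of code of your own. Each camera call takes 0.05 s, during which the arm holds its last target. There are 200 camera calls.

## Working session

There is one attempt and no reset: what is moved stays moved. The work goes in short steps, each a Python script; the robot and the scene stay as the last script left them, time stands still between calls to the robot, and variables do not carry over. Pictures are saved under pics/ and viewed, at most 10 in all, crops included, and the job is handed in when it is done.

```bash
ls; mkdir -p pics; python3 - <<'E'
from bench import ctrl, viewer
import cv2, numpy as np
for n in ("top","side"):
    im,d=viewer.get_image(n); cv2.imwrite(f"pics/{n}0.png",im[:,:,::-1]); np.savez(f"pics/{n}0.npz",im=im,d=d)
    c=viewer.calibration(n); print(n,c["K"].tolist(),(-c["R"].T@c["t"]).round(3),c["R"].round(2).tolist())
print(ctrl.get_obs())
E
```

```text
pics
top [[442.4246536378749, 0.0, 319.2663243253361], [0.0, 442.4246536378749, 199.82983494942732], [0.0, 0.0, 1.0]] [0.38  0.018 1.204] [[0.02, -1.0, 0.0], [-0.99, -0.02, -0.16], [0.16, -0.0, -0.99]]
side [[424.89964314405006, 0.0, 314.32205830744834], [0.0, 424.89964314405006, 200.5199589799184], [0.0, 0.0, 1.0]] [ 0.402 -0.881  0.802] [[0.98, -0.19, -0.01], [-0.12, -0.6, -0.79], [0.15, 0.78, -0.61]]
{'clock': 0.1, 'joints': array([ 1.51259044e+00,  2.55700613e-01,  1.07157612e-01, -3.97429136e-04,
       -1.42388476e+00, -2.84596877e-01]), 'qd': array([ 7.29054713e-04, -2.33194842e-03,  8.27185249e-04,  1.85866982e-03,
       -7.00582497e-04,  3.58765426e-05]), 'joint_efforts': array([-1.94212669e-03, -3.87604415e+01,  2.38473898e+01,  5.37788138e+00,
       -3.79921155e-03,  4.76443972e-06]), 'eef_pos': array([0.1846939 , 0.51765686, 0.25549259]), 'tcp_rot': array([ 8.32697531e-04,  9.85341374e-01, -1.70592126e-01, -1.03153913e-04]), 'contact_force': array([ 0.2196039 ,  0.24338042, -0.77183859]), 'wrist_torque': array([ 0.01182952, -0.0378231 , -0.01807096]), 'grasp_force': 0.0, 'opening': 0.08519251207769599}
```

View pics/top0.png

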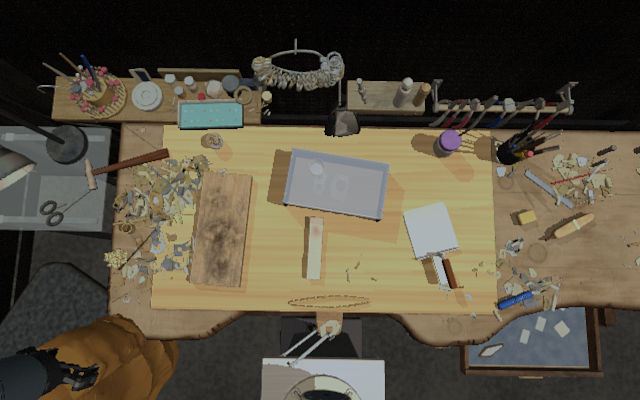

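View pics/side0.png

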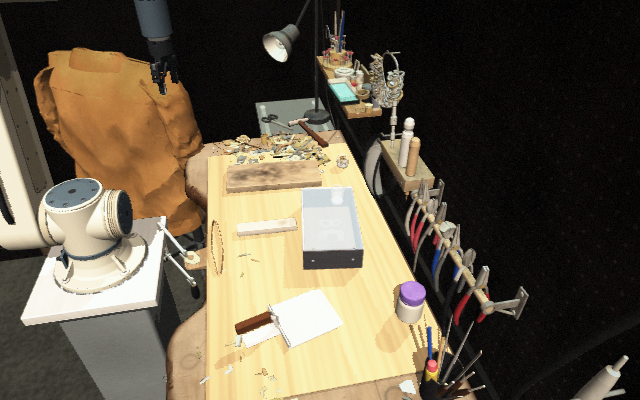

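The top view shows the shelf around (335,183) and the brick at (314,248). The scoop blade is at (431,230) with its handle at (448,272), the board at (222,230) and the tumbler near (317,170). The jar is at (448,143) and the dish at (212,140). The side view agrees. Next I'll enlarge the work area to pick out corners.

```bash
cat > h.py <<'E'
from bench import ctrl, viewer, close_job
import cv2, numpy as np
def ray(n,uv,z):
    c=viewer.calibration(n); K,R,t=map(np.array,(c["K"],c["R"],c["t"]))
    uv=np.atleast_2d(np.array(uv,float)); C=-R.T@t
    D=np.c_[uv,np.ones(len(uv))]@np.linalg.inv(K).T@R
    return C+D*((z-C[2])/D[:,2])[:,None]
def quat(psi,pitch=0.):
    """tool down, tool x axis along heading psi in the plane (y = closing line); pitch>0: nose down about level left axis"""
    from scipy.spatial.transform import Rotation as Ro
    q=(Ro.from_euler('z',psi)*Ro.from_euler('y',pitch)*Ro.from_euler('x',np.pi)).as_quat()
    return np.array([q[3],*q[:3]])
def proj(n,X):
    c=viewer.calibration(n); p=(np.atleast_2d(X)@np.array(c["R"]).T+c["t"])@np.array(c["K"]).T
    return p[:,:2]/p[:,2:]
E
python3 - <<'E'
from h import *
im=np.load("pics/top0.npz")["im"]; 
cv2.imwrite("pics/topz.png",cv2.resize(im[120:300,180:480,::-1],None,fx=2.6,fy=2.6,interpolation=cv2.INTER_CUBIC))
im2=np.load("pics/side0.npz")["im"]
cv2.imwrite("pics/sidez.png",cv2.resize(im2[150:350,200:440,::-1],None,fx=3,fy=3,interpolation=cv2.INTER_CUBIC))
hsv=cv2.cvtColor(im,cv2.COLOR_RGB2HSV)
def big(m,roi):
    k=np.zeros_like(m);x0,y0,x1,y1=roi;k[y0:y1,x0:x1]=m[y0:y1,x0:x1]
    cs,_=cv2.findContours(k,0,2);return max(cs,key=cv2.contourArea)
def rect(name,m,roi,z):
    c=big(m,roi); r=cv2.minAreaRect(c); b=cv2.boxPoints(r); P=ray("top",b,z)[:,:2]
    e=np.diff(np.r_[P,P[:1]],axis=0); L=np.linalg.norm(e,axis=1)
    i=L[:2].argmax(); print(name,"px",np.round(r[0]),"c",P.mean(0).round(4),"L",L.round(3),"ang long",np.rad2deg(np.arctan2(e[i][1],e[i][0])).round(1))
S,V,H=hsv[...,1],hsv[...,2],hsv[...,0]
print(hsv[240,314],hsv[230,430],hsv[275,451],hsv[230,222],hsv[270,250+30],hsv[200,300])
low=((S<75)&(V>120)).astype(np.uint8)
rect("brick",low,(295,210,332,290),.026)
rect("blade",low,(395,200,465,256),.009)
rect("handle",((V<130)&((H<14)|(H>170))&(S>110)).astype(np.uint8),(435,250,470,295),.068)
rect("board",((V<175)&(V>40)&(S>30)).astype(np.uint8),(188,165,256,292),.028)
rect("shelf",((S<70)).astype(np.uint8),(275,140,395,225),.076)
E
```

```text
[ 34  32 175] [ 96  14 182] [ 12 175 102] [ 16  87 109] [ 27  83 172] [105   3 151]
brick px [314. 248.] c [0.4362 0.0273] L [0.165 0.037 0.165 0.036] ang long -2.1
blade px [431. 231.] c [ 0.489  -0.2881] L [0.128 0.144 0.126 0.143] ang long -165.6
handle px [449. 274.] c [ 0.3749 -0.3153] L [0.016 0.074 0.016 0.073] ang long -162.7
board px [222. 228.] c [0.4878 0.2757] L [0.182 0.337 0.174 0.337] ang long -177.7
shelf px [336. 184.] c [ 0.6014 -0.0258] L [0.156 0.265 0.155 0.26 ] ang long -98.7
```

View pics/topz.png

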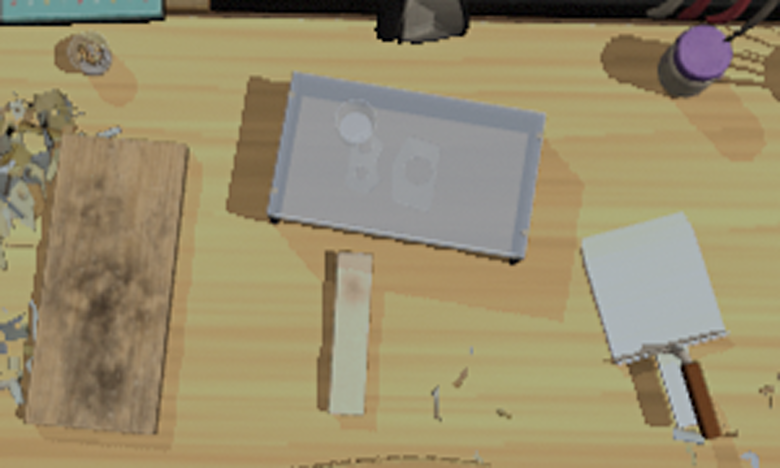

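View pics/sidez.png

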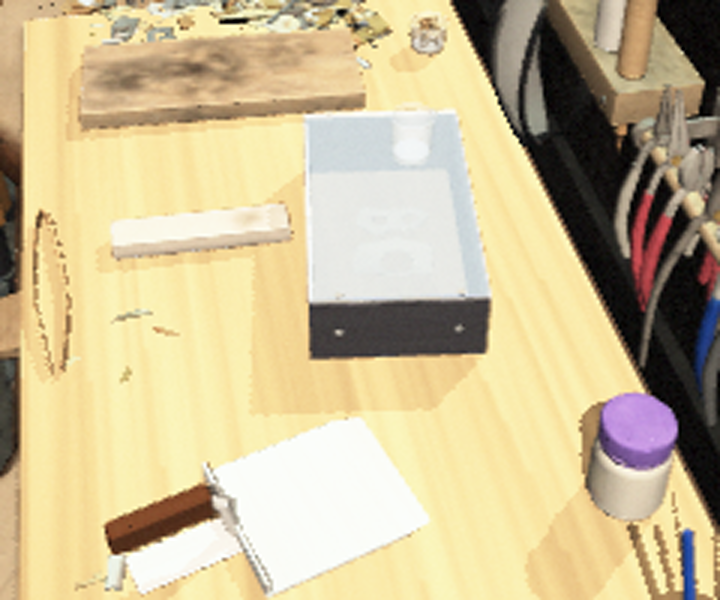

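The zoomed crops show the large blank (with its hole) at zoom (416,173) and the small one at (362,165). The tumbler base is at (356,127), shelf corners are at (293,73), (544,113), (523,260) and (270,219), and board corners at (62,135), (188,147), (157,433) and (27,420). I'll cast these.

```bash
python3 - <<'E'
from h import *
Z=lambda p:np.array(p,float)/2.6+[180-.3,120-.3]
def show(n,p,z):
    P=ray("top",Z(p),z)[:,:2]; print(n,P.round(4).tolist(),"mean",P.mean(0).round(4)); 
    if len(P)==4:
        e=np.diff(np.r_[P,P[:1]],axis=0); print("  L",np.linalg.norm(e,axis=1).round(3),"ang",np.rad2deg(np.arctan2(e[:,1],e[:,0])).round(1))
show("shelf RL RR FR FL",[(293,73),(544,113),(523,260),(270,219)],.076)
show("board",[(62,135),(188,147),(157,433),(27,420)],.028)
show("tumbler base",[(356,127)],.078); show("tumbler rim",[(355,115)],.123)
show("large",[(416,173)],.013); show("small",[(362,165)],.013)
show("large box",[(399,137),(440,143),(432,210),(391,205)],.013)
show("small ends",[(371,138),(358,193)],.013)
show("blade FL FR",[(582,240),(684,212)],.006)
show("jar",[(702,52)],.089); show("dish",[(92,52)],.045)
z2=lambda p:np.array(p,float)/3+[200-.3,150-.3]
print("side tumbler base",ray("side",z2([(411,155)]),.078)[:,:2].round(4),"shelf near top corners",ray("side",z2([(310,299),(491,296),(457,112),(305,115)]),.076)[:,:2].round(4).tolist())
print("side blanks L,S", ray("side",z2([(393,258),(390,220)]),.013)[:,:2].round(4).tolist())
print("side handle ends top", ray("side",z2([(106,525),(212,487)]),.068)[:,:2].round(4).tolist(),"bladeF",ray("side",z2([(360,418),(428,520)]),.007)[:,:2].round(4).tolist())
print("side brick top",ray("side",z2([(111,225),(284,206),(291,229),(112,250)]),.026)[:,:2].round(4).tolist())
E
```

```text
shelf RL RR FR FL [[0.6944, 0.0898], [0.6575, -0.1639], [0.5084, -0.1421], [0.5447, 0.1085]] mean [ 0.6013 -0.0269]
  L [0.256 0.151 0.253 0.151] ang [-98.3 171.7  81.7  -7.1]
board [[0.6365, 0.3322], [0.6261, 0.2002], [0.3327, 0.2192], [0.3433, 0.3503]] mean [0.4846 0.2755]
  L [0.132 0.294 0.132 0.294] ang [-94.5 176.3  85.4  -3.5]
tumbler base [[0.6392, 0.025]] mean [0.6392 0.025 ]
tumbler rim [[0.6406, 0.0259]] mean [0.6406 0.0259]
large [[0.6057, -0.0387]] mean [ 0.6057 -0.0387]
small [[0.6132, 0.0184]] mean [0.6132 0.0184]
large box [[0.6441, -0.0203], [0.6384, -0.0637], [0.5666, -0.0559], [0.5711, -0.0128]] mean [ 0.6051 -0.0382]
  L [0.044 0.072 0.043 0.073] ang [-97.5 173.7  84.   -5.8]
small ends [[0.6425, 0.0093], [0.5832, 0.022]] mean [0.6129 0.0157]
blade FL FR [[0.5386, -0.2141], [0.5703, -0.3222]] mean [ 0.5545 -0.2682]
jar [[0.7201, -0.3209]] mean [ 0.7201 -0.3209]
dish [[0.7217, 0.3016]] mean [0.7217 0.3016]
side tumbler base [[0.6377 0.0276]] shelf near top corners [[0.5135, -0.1397], [0.6585, -0.1656], [0.6981, 0.0877], [0.5523, 0.1126]]
side blanks L,S [[0.6068, -0.0378], [0.6159, 0.0149]]
side handle ends top [[0.3398, -0.3215], [0.4147, -0.3041]] bladeF [[0.5401, -0.212], [0.57, -0.3178]]
side brick top [[0.3562, 0.0451], [0.5185, 0.0401], [0.5197, 0.006], [0.3554, 0.0098]]
```

```bash
cat >> h.py <<'E'
SA=np.deg2rad(-8.5); SC=np.array([.603,-.0265])
def sh(x,y): return SC+np.array([[np.cos(SA),-np.sin(SA)],[np.sin(SA),np.cos(SA)]])@[x,y]
def stat(m=""):
    o=ctrl.get_obs(); print(m,"t",round(o["clock"],1),"p",o["eef_pos"].round(4),"F",o["contact_force"].round(1),"open",round(o["opening"],4),"gf",round(o["grasp_force"],1))
def snap(n,f,box,s):
    im,d=viewer.get_image(n); x0,y0,x1,y1=box; cv2.imwrite(f,cv2.resize(im[y0:y1,x0:x1,::-1],None,fx=s,fy=s,interpolation=cv2.INTER_CUBIC)); return im,d
E
python3 - <<'E'
from h import *
b=np.array([.4365,.026]); p=np.deg2rad(-1.9)
print(ctrl.ik([*b,.034],quat(p)).round(2), ctrl.ik([*sh(-.045,-.03),.11],quat(SA-np.pi/2)).round(2), ctrl.ik([*sh(-.045,-.03),.11],quat(SA+np.pi/2)).round(2))
ctrl.move_to([*b,.10],quat(p)); ctrl.grip(.055); stat("above")
hit=ctrl.servo_line([*b,.033],rate=.08,stop_force=6); stat(f"down {hit}")
ctrl.grip(.02); stat("gripped")
ctrl.servo_line([*b,.19],rate=.15); stat("lift")
im,_=snap("side","pics/brick_up.png",(200,100,440,300),2)
E
```

```text
[ 0.42  0.24 -0.54  0.   -0.79  1.12] [ 0.19  0.36 -0.14  0.   -1.08 -0.34] [ 0.19  0.36 -0.14  0.   -1.08  2.8 ]
above t 2.6 p [0.4365 0.0262 0.1   ] F [-0.1  0.1  0.9] open 0.0549 gf 0.0
down False t 3.6 p [0.4369 0.0261 0.0334] F [0.7 0.5 0.4] open 0.055 gf 0.0
gripped t 3.9 p [0.4372 0.0262 0.0338] F [-1.5  0.3  5.5] open 0.0349 gf 60.9
lift t 5.1 p [0.4358 0.0258 0.189 ] F [-0.6  0.2 -1.9] open 0.0351 gf 60.1
```

```bash
python3 - <<'E'
from h import *
q=quat(SA-np.pi/2); s=sh(-.045,-.03)
ctrl.move_to([*s,.19],q); stat("over")
hit=ctrl.servo_line([*s,.125],rate=.12)
hit=ctrl.servo_line([*s,.098],rate=.03,stop_force=4); stat(f"down {hit}")
ctrl.grip(.05); stat("open")
ctrl.servo_line([*s,.20],rate=.2)
h=np.array([.376,-.314]); 
print(ctrl.ik([*h,.063],quat(np.deg2rad(15))).round(2))
ctrl.move_to([*h,.15],quat(np.deg2rad(15))); stat("over handle")
snap("top","pics/t2.png",(240,120,480,300),3.2)
E
```

```text
over t 6.4 p [ 0.5538 -0.0494  0.1898] F [-0.   0.1 -1.5] open 0.0349 gf 60.0
down True t 7.8 p [ 0.554  -0.0496  0.1038] F [-0.2 -0.2  2.3] open 0.035 gf 60.8
open t 8.1 p [ 0.5529 -0.0495  0.1027] F [-0.4 -0.7  0.4] open 0.05 gf 0.0
[-0.38  0.29 -0.37  0.   -0.91  2.21]
over handle t 10.9 p [ 0.3762 -0.3139  0.1499] F [-0.   0.2 -1.2] open 0.05 gf 0.0
```

View pics/t2.png

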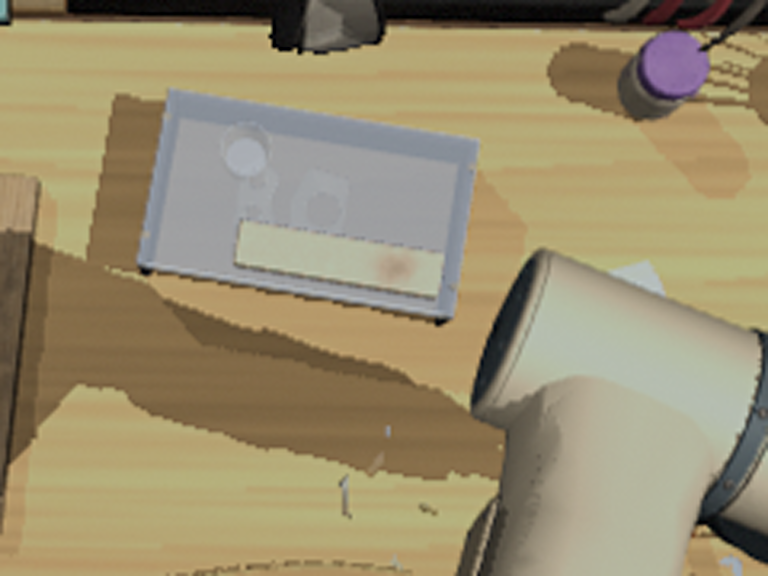

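The top view shows the brick flat on the shelf from (235,243) to (440,275), parallel to the front. The tumbler at (245,155) and both blanks haven't moved. Next I grip the scoop.

```bash
python3 - <<'E'
from h import *
h=np.array([.376,-.314]); q=quat(np.deg2rad(15))
hit=ctrl.servo_line([*h,.063],rate=.1,stop_force=6); stat(f"down {hit}")
ctrl.grip(.0); stat("grip")
ctrl.servo_line([*h,.103],rate=.1); stat("lift")
# scoop handle pose so that tip is 30 mm before the mouth
s=sh(-.105-.1875,.0135); ctrl.servo_line([.35,-.16,.12],rate=.2,rot=quat(np.deg2rad(4)))
ctrl.servo_line([*s,.085],rate=.2,rot=quat(SA)); stat("before mouth")
snap("side","pics/s3.png",(200,130,440,310),3.2); im,d=snap("top","pics/t3.png",(240,140,440,320),3.2)
E
```

```text
down False t 12.0 p [ 0.3765 -0.3142  0.0636] F [-0.  -0.1  0.4] open 0.0497 gf 0.0
grip t 12.4 p [ 0.3765 -0.3143  0.0637] F [0.1 0.7 5.3] open 0.0152 gf 59.3
lift t 12.9 p [ 0.3755 -0.3136  0.1023] F [-0.  -0.3 -2.5] open 0.0149 gf 58.5
before mouth t 15.0 p [0.3155 0.0297 0.0848] F [ 0.1 -0.5 -2.2] open 0.0136 gf 118.7
```

View pics/s3.png

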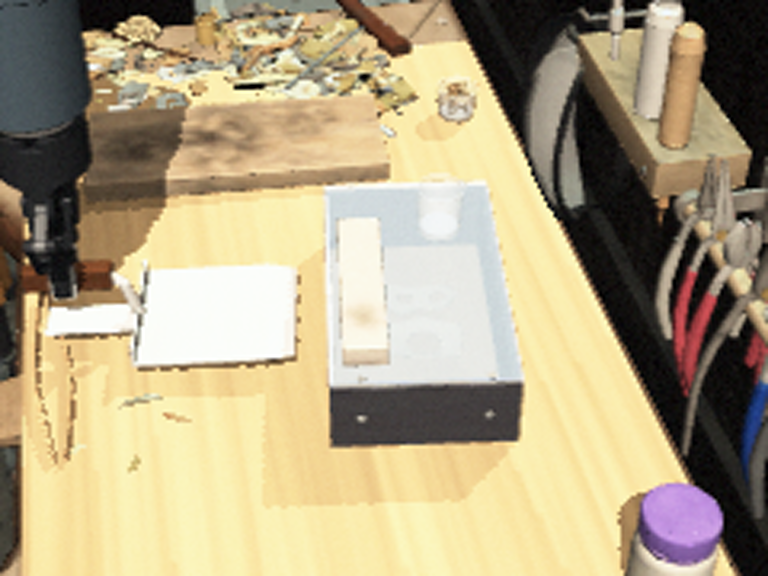

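View pics/t3.png

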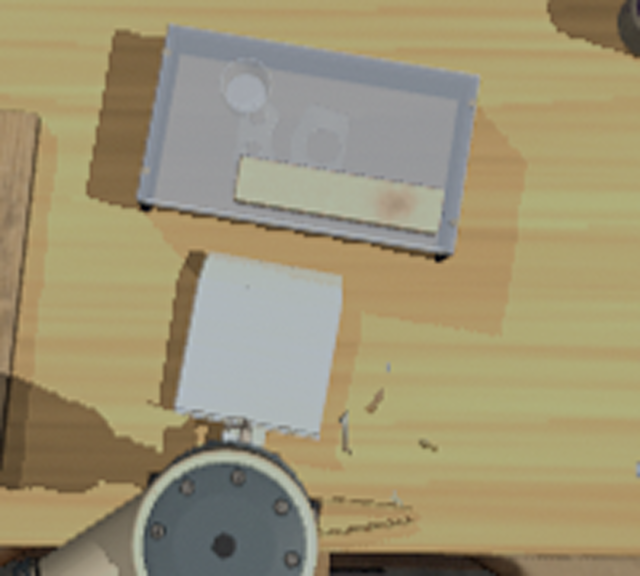

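Both views show the scoop held square in front of the mouth, with blade front corners at (208,254) and (343,275) in the top crop. The brick, tumbler and blanks are in place. Next is a lateral check in the shelf frame.

```bash
python3 - <<'E'
from h import *
Z=lambda p:np.array(p,float)/3.2+[240-.35,140-.35]
R=np.array([[np.cos(SA),np.sin(SA)],[-np.sin(SA),np.cos(SA)]])
f=lambda p,z:((ray("top",Z(p),z)[:,:2]-SC)@R.T).round(4).tolist()
print("blade FL FR RL RR",f([(208,254),(343,275),(177,409),(318,437)],.027))
print("blanks small L, large R edges",f([(238,130),(350,125),(345,155)],.013))
print("cheek foot corners",f([(145,206),(441,258)],.01), "top FL FR RL RR",f([(140,200),(455,255),(168,25),(479,77)],.076))
stat()
E
```

```text
blade FL FR RL RR [[-0.1019, 0.067], [-0.1006, -0.0471], [-0.2323, 0.0703], [-0.2356, -0.0476]]
blanks small L, large R edges [[0.0092, 0.0605], [0.0295, -0.0336], [0.0029, -0.0334]]
cheek foot corners [[-0.0684, 0.1278], [-0.0707, -0.1276]] top FL FR RL RR [[-0.0731, 0.1261], [-0.0751, -0.1307], [0.0739, 0.1293], [0.0729, -0.1291]]
 t 15.1 p [0.3157 0.0295 0.085 ] F [-0.1  0.7 -2. ] open 0.0138 gf 118.7
```

```bash
python3 - <<'E'
from h import *
H=lambda tip,z:[*sh(tip-.1875,.0165),z]
ctrl.servo_line(H(-.1,.075),rate=.1)
hit=ctrl.servo_line(H(-.1,.0625),rate=.02,stop_force=3); stat(f"down {hit}")
z=ctrl.get_obs()["eef_pos"][2]-.0005
hit=ctrl.servo_line(H(-.04,z),rate=.08,stop_force=12); stat(f"in1 {hit}")
hit=ctrl.servo_line(H(.03,z),rate=.05,stop_force=12); stat(f"in2 {hit}")
snap("side","pics/s4.png",(260,150,420,270),4); snap("top","pics/t4.png",(270,140,400,230),4)
E
python3 -c "
import cv2,numpy as np
a,b=cv2.imread('pics/s4.png'),cv2.imread('pics/t4.png');a=cv2.resize(a,None,fx=.5,fy=.5)
c=np.zeros((600,640,3),np.uint8);c[:360,:520]=b;c[360:,:320]=a;cv2.imwrite('pics/c4.png',c)"
```

```text
down True t 15.6 p [0.3269 0.0339 0.0782] F [-1.   0.3  5.3] open 0.0135 gf 127.4
in1 False t 16.4 p [0.3803 0.0234 0.0777] F [ 0.6  0.3 -0.3] open 0.0138 gf 126.4
in2 True t 17.2 p [0.4153 0.0182 0.0772] F [0.5 0.7 1.3] open 0.0138 gf 126.4
```

View pics/c4.png

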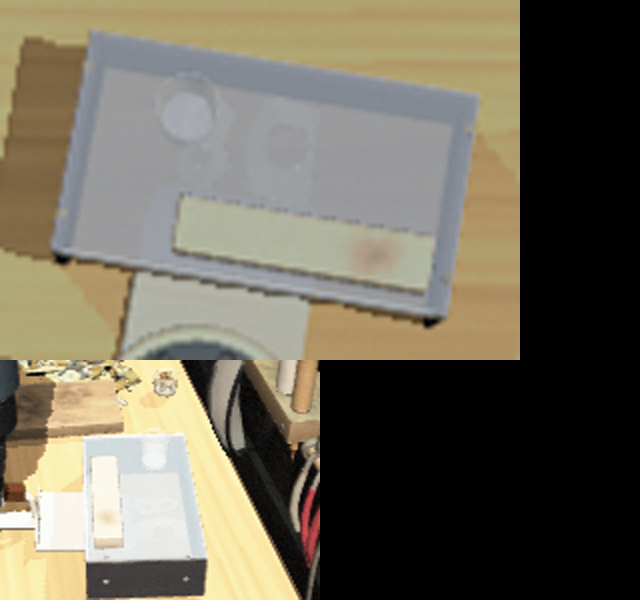

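The composite shows the blade entering centrally. Both blanks have been pushed to the back plate (large blank at (285,145), small at (205,150)), which explains the force stop. The TCP is 14 mm above its resting grip height, so the scoop is probably nose-down. I'll measure the pitch from the depth image.

```bash
python3 - <<'E'
from h import *
print(stat(), ctrl.get_obs()["tcp_rot"].round(4), quat(SA).round(4))
Rs=np.array([[np.cos(SA),np.sin(SA)],[-np.sin(SA),np.cos(SA)]])
for n in ("top","side"):
    im,d=viewer.get_image(n); c=viewer.calibration(n); K,R,t=map(np.array,(c["K"],c["R"],c["t"]))
    v,u=np.mgrid[:400,:640]; m=d>0
    X=((np.c_[u[m],v[m],np.ones(m.sum())]@np.linalg.inv(K).T)*d[m][:,None]-t)@R
    S=(X[:,:2]-SC)@Rs.T
    k=(S[:,0]>-.135)&(S[:,0]<-.085)&(abs(S[:,1]-.0135)<.05)&(X[:,2]<.03)
    A=np.c_[S[k],np.ones(k.sum())]; s=np.linalg.lstsq(A,X[k,2],rcond=None)[0]
    print(n,k.sum(),"slope deg",np.rad2deg(np.arctan(s[:2])).round(2),"z at x=-.11",(s@[-.11,.0135,1]).round(4),"resid",(X[k,2]-A@s).std().round(4))
    k=(abs(S[:,0]+.11)<.03)&(abs(S[:,1]+.09)<.02); print("  panel z",np.median(X[k,2]).round(4))
E
```

```text
t 17.3 p [0.4148 0.0182 0.0773] F [0.3 0.2 0.6] open 0.0133 gf 126.4
None [-0.0015  0.9973 -0.0732  0.0036] [ 0.      0.9973 -0.0741 -0.    ]
top 259 slope deg [-4.05 -0.02] z at x=-.11 0.0152 resid 0.0022
  panel z 0.0063
side 438 slope deg [-3.34  0.28] z at x=-.11 0.0164 resid 0.0021
  panel z 0.0076
```

```bash
python3 - <<'E'
from h import *
P=np.deg2rad(-4.0); H=lambda tip,z:[*sh(tip-.1875,.0165),z]
ctrl.servo_line(H(-.04,.068),rate=.05,rot=quat(SA,P)); stat("flatten")
hit=ctrl.servo_line(H(-.04,.061),rate=.02,stop_force=5); stat(f"press {hit}"); 
z=ctrl.get_obs()["eef_pos"][2]
for tip in (.0,.03,.064):
    hit=ctrl.servo_line(H(tip,z),rate=.04,stop_force=20); stat(f"in {tip} {hit}")
    p=ctrl.get_obs()["eef_pos"][:2]-SC; print("  tip at",(p@[np.cos(SA),np.sin(SA)]+.1875).round(4))
    if hit: break
Rs=np.array([[np.cos(SA),np.sin(SA)],[-np.sin(SA),np.cos(SA)]])
for n in ("top","side"):
    im,d=viewer.get_image(n); c=viewer.calibration(n); K,R,t=map(np.array,(c["K"],c["R"],c["t"]))
    v,u=np.mgrid[:400,:640]; m=d>0
    X=((np.c_[u[m],v[m],np.ones(m.sum())]@np.linalg.inv(K).T)*d[m][:,None]-t)@R
    S=(X[:,:2]-SC)@Rs.T
    k=(S[:,0]>-.135)&(S[:,0]<-.085)&(abs(S[:,1]-.0135)<.05)&(X[:,2]<.03)
    A=np.c_[S[k],np.ones(k.sum())]; s=np.linalg.lstsq(A,X[k,2],rcond=None)[0]
    print(n,k.sum(),"slope",np.rad2deg(np.arctan(s[:2])).round(2))
    x0,y0,x1,y1=(270,140,400,230) if n=="top" else (270,170,380,260)
    cv2.imwrite(f"pics/{n}5.png",cv2.resize(im[y0:y1,x0:x1,::-1],None,fx=4,fy=4,interpolation=cv2.INTER_CUBIC))
E
```

```text
flatten t 18.3 p [0.38   0.0233 0.0678] F [-0.2  0.1 -0.5] open 0.0139 gf 126.2
press True t 18.5 p [0.3807 0.0233 0.0673] F [-0.9 -0.2  5.3] open 0.0136 gf 127.1
in 0.0 False t 19.6 p [0.4205 0.0175 0.0674] F [-3.6 -0.1  3.7] open 0.0139 gf 126.9
  tip at 0.0005
in 0.03 False t 20.5 p [0.45   0.0132 0.0674] F [-2.3  0.9  3.3] open 0.0141 gf 126.9
  tip at 0.0303
in 0.064 False t 21.5 p [0.4832 0.0081 0.0673] F [-1.8  0.7  5.4] open 0.0136 gf 127.1
  tip at 0.0639
top 0 slope [0. 0.]
side 391 slope [-0.56  0.84]
```

View pics/top5.png

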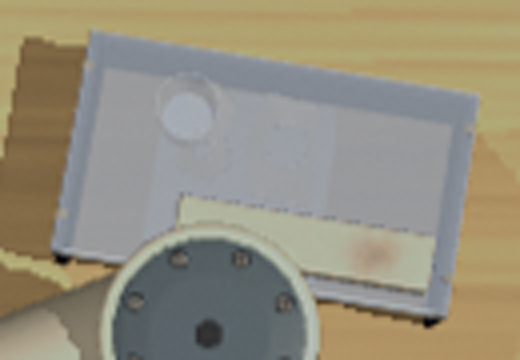

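The top view shows the pale blade reaching the back plate, with its front edge around rows 95–115. The blanks' outlines at (290,140) and (205,155) now lie over it. A last gentle nudge, then I draw out slowly along the panel.

```bash
python3 - <<'E'
from h import *
z=.0672; q=quat(SA,np.deg2rad(-4.0)); H=lambda tip,z:[*sh(tip-.1875,.0165),z]
hit=ctrl.servo_line(H(.069,z),rate=.02,stop_force=8); stat(f"nudge {hit}")
ctrl.servo_line(H(.03,z),rate=.04); ctrl.servo_line(H(-.115,z),rate=.07); stat("out")
ctrl.grip(.04); stat("open")
im,d=snap("top","pics/t6.png",(240,140,440,320),3.2)
E
```

```text
nudge True t 21.9 p [0.4852 0.0078 0.0673] F [-3.7  0.9  5.8] open 0.014 gf 127.2
out t 25.1 p [0.3119 0.0379 0.0704] F [18.4  0.2  4.4] open 0.0138 gf 125.9
open t 25.5 p [0.3046 0.0336 0.0663] F [ 0.2 -0.5  0.2] open 0.0399 gf 0.0
```

View pics/t6.png

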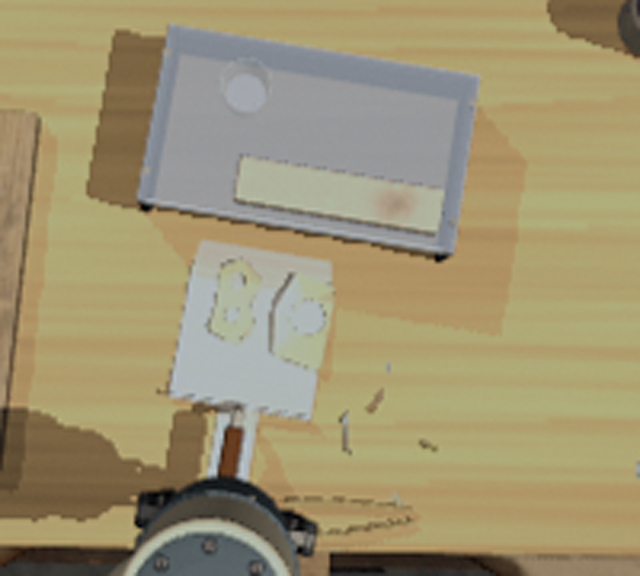

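The top crop shows both blanks drawn out on the blade: the figure-eight at (235,300) and the holed one at (305,318), close to the blade's right edge. A dark line along the holed blank's left side suggests it may be tilted. I'm out of pictures, so I'll check it numerically.

```bash
cat >> h.py <<'E'
def cloud(n):
    im,d=viewer.get_image(n); c=viewer.calibration(n); K,R,t=map(np.array,(c["K"],c["R"],c["t"]))
    v,u=np.mgrid[:400,:640]; X=((np.stack([u,v,np.ones_like(u)],-1)@np.linalg.inv(K).T)*d[...,None]-t)@R
    return im,d,X
E
python3 - <<'E'
from h import *
im,d,X=cloud("top"); np.savez("pics/t6.npz",im=im,d=d,X=X)
hsv=cv2.cvtColor(im,cv2.COLOR_RGB2HSV)
Z=lambda p:np.array(p,float)/3.2+[240-.35,140-.35]
Rs=np.array([[np.cos(SA),np.sin(SA)],[-np.sin(SA),np.cos(SA)]]); f=lambda P:(P[...,:2]-SC)@Rs.T
print("blade corners FL FR RL RR",f(ray("top",Z([(202,240),(332,262),(170,397),(310,418)]),.009)).round(4).tolist())
r0,r1,c0,c1=214,258,300,346
br=((hsv[...,1]>40)&(hsv[...,2]>80)); 
for r in range(r0,r1,1): print(r,"".join("#" if br[r,c] else ("." if hsv[r,c,2]>120 else "d") for c in range(c0-6,c1)))
S=f(X)
for x in np.arange(-.18,-.10,.01):
    print(round(x,3),[ (round(float(np.median(X[...,2][k])*1000),1) if (k:=(d>0)&(abs(S[...,0]-x)<.006)&(abs(S[...,1]-y)<.004)).sum() else None) for y in np.arange(-.07,.09,.01)])
E
```

```text
blade corners FL FR RL RR [[-0.089, 0.0749], [-0.0893, -0.037], [-0.2236, 0.0787], [-0.2214, -0.0394]]
214 ####################################################
215 #########..#########################################
216 #########........###################################
217 ########...............#############################
218 ########.....................#######################
219 ########...........................#################
220 #######.................................############
221 #######............####........................#####
222 ######............######.........................###
223 ######.........##########........................###
224 ######.........##########........................###
225 #####..........####...####.......................###
226 #####.........###.....#####.........d...#........###
227 #####..........##.....#####.........d...##.......###
228 #####.................#####........d....##.###...###
229 ####...................#.................###########
230 ####..............................d......###########
231 ####....................
[... 1561 characters left out ...]
8.9, 9.6, 8.5, 8.4, 9.1, 9.8, 10.4, 7.3]
-0.17 [5.6, 6.5, 6.0, 13.3, 13.1, 12.8, 12.7, 10.6, 8.8, 9.1, 10.4, 9.5, 10.2, 9.4, 8.9, 8.7]
-0.16 [5.8, 6.8, 6.2, 12.9, 12.6, 11.3, 12.8, 10.7, 9.6, 9.6, 11.4, 14.3, 14.7, 9.5, 9.9, 6.9]
-0.15 [6.3, 5.5, 6.1, 12.7, 10.1, 9.4, 10.9, 13.1, 7.4, 8.5, 10.8, 10.3, 14.5, 8.5, 9.6, 7.2]
-0.14 [6.6, 5.1, 4.7, 10.2, 9.6, 7.7, 10.8, 13.6, 10.5, 9.7, 11.3, 8.6, 12.8, 9.2, 8.6, 7.3]
-0.13 [6.3, 7.2, 5.3, 12.4, 10.3, 8.4, 12.0, 14.0, 8.4, 8.4, 11.3, 11.8, 11.2, 9.6, 8.6, 6.9]
-0.12 [6.9, 6.6, 5.4, 11.0, 10.9, 11.2, 13.6, 11.9, 9.2, 9.9, 12.9, 9.9, 11.0, 9.8, 9.3, 7.5]
-0.11 [6.5, 5.8, 5.0, 10.6, 10.1, 11.2, 14.1, 9.6, 9.5, 11.2, 13.7, 11.4, 12.3, 10.1, 9.3, 7.4]
```

```bash
python3 - <<'E'
from h import *
D=np.load("pics/t6.npz"); im,X=D["im"],D["X"]; hsv=cv2.cvtColor(im,cv2.COLOR_RGB2HSV)
Rs=np.array([[np.cos(SA),np.sin(SA)],[-np.sin(SA),np.cos(SA)]]); f=lambda P:(P[...,:2]-SC)@Rs.T
m=((hsv[...,0]<16)&(hsv[...,1]>120)&(hsv[...,2]>40)).astype(np.uint8); k=np.zeros_like(m); k[264:300,300:325]=m[264:300,300:325]
c=max(cv2.findContours(k,0,2)[0],key=cv2.contourArea); 
print("bar visible corners",f(ray("top",cv2.boxPoints(cv2.minAreaRect(c)),.068)).round(4).tolist())
p=ctrl.get_obs()["eef_pos"]; print("tcp",f(p[None]).round(4))
p=f(X); 
E
```

```text
bar visible corners [[-0.2771, 0.0274], [-0.2403, 0.0274], [-0.2403, 0.0154], [-0.277, 0.0154]]
tcp [[-0.3033  0.0158]]
```

The bar is at y≈0.0205 in the shelf frame with its front end at x≈-0.239. I'll regrip closer to the centre of mass, then lift slowly with the nose slightly up.

```bash
cat >> h.py <<'E'
def slope(o,a,r=.045):
    """blade pitch (deg, + nose up) from depth, blade origin o and heading a"""
    u=np.array([np.cos(a),np.sin(a)]); w=np.array([-u[1],u[0]])
    for n in ("top","side"):
        im,d,X=cloud(n); P=X[...,:2]-o; s,l=P@u,P@w
        k=(d>0)&(abs(s)<.055)&(abs(l)<r)
        A=np.c_[s[k],l[k],np.ones(k.sum())]; z=X[...,2][k]
        for _ in range(3):
            q=np.linalg.lstsq(A,z,rcond=None)[0]; g=abs(z-A@q)<.008; A,z=A[g],z[g]
        print(n,len(z),"pitch",np.rad2deg(q[0]).round(2),"roll",np.rad2deg(q[1]).round(2),"z0",q[2].round(4))
E
python3 - <<'E'
from h import *
s=sh(-.2545,.0203)
ctrl.servo_line([*s,.0638],rate=.06,rot=quat(SA)); stat("at bar")
ctrl.grip(0); stat("grip")
up=quat(SA,np.deg2rad(-5))
ctrl.servo_line([*s,.10],rate=.04,rot=up); stat("lift")
slope(sh(-.2545+.098,.0203),SA)
ctrl.wait(.5); stat("hold"); slope(sh(-.2545+.098,.0203),SA)
E
```

```text
at bar t 26.6 p [0.3538 0.031  0.0637] F [-0.5  0.3 -0.3] open 0.0399 gf 0.0
grip t 26.9 p [0.3543 0.0314 0.0641] F [-1.7  1.4  3.7] open 0.0151 gf 59.1
lift t 28.0 p [0.3542 0.0312 0.0998] F [ 0.1  0.1 -3. ] open 0.015 gf 58.5
top 1467 pitch 6.15 roll -0.49 z0 0.0539
side 341 pitch 5.32 roll 2.67 z0 0.0544
hold t 28.6 p [0.3543 0.0312 0.1   ] F [-0.4  0.4 -2.4] open 0.0153 gf 58.6
top 1468 pitch 6.17 roll -0.63 z0 0.0541
side 329 pitch 5.53 roll 2.98 z0 0.0544
```

```bash
python3 - <<'E'
from h import *
BA=np.deg2rad(-4.2); BC=np.array([.485,.2755]); u=np.array([np.cos(BA),np.sin(BA)])
T=BC+u*(.015-.098); s=ctrl.get_obs()["eef_pos"]
up=quat(BA,np.deg2rad(-4))
ctrl.servo_line([s[0],s[1],.135],rate=.06); stat("up")
ctrl.servo_line([.37,.20,.135],rate=.08,rot=quat(SA,np.deg2rad(-5))); stat("via")
ctrl.servo_line([*T,.13],rate=.08,rot=up); stat("over board"); slope(BC+u*.015,BA)
im,d,X=cloud("top"); hsv=cv2.cvtColor(im,cv2.COLOR_RGB2HSV)
E
```

```text
up t 29.4 p [0.354  0.0311 0.1347] F [ 0.1  0.2 -2. ] open 0.0148 gf 58.5
via t 31.7 p [0.37   0.1998 0.135 ] F [-0.1  0.5 -2.3] open 0.0157 gf 58.6
over board t 32.9 p [0.402  0.2811 0.13  ] F [ 0.1  0.1 -2.9] open 0.0151 gf 58.6
top 1516 pitch 5.16 roll -0.32 z0 0.0824
side 18 pitch 3.16 roll 9.88 z0 0.0753
```

```bash
python3 - <<'E'
from h import *
BA=np.deg2rad(-4.2); BC=np.array([.485,.2755]); u=np.array([np.cos(BA),np.sin(BA)])
T=BC+u*(.015-.098); l=quat(BA,np.deg2rad(-.5))
ctrl.servo_line([*T,.096],rate=.06,rot=l); stat("low")
hit=ctrl.servo_line([*T,.084],rate=.015,stop_force=4); stat(f"touch {hit}")
ctrl.grip(.04); stat("open"); ctrl.servo_line([*T,.20],rate=.1)
ctrl.move_to([.30,-.05,.30],quat(0)); stat("away")
o=BC+u*.015; slope(o,BA)
im,d,X=cloud("top"); hsv=cv2.cvtColor(im,cv2.COLOR_RGB2HSV); np.savez("pics/t7.npz",im=im,d=d,X=X)
w=np.array([-u[1],u[0]]); P=X[...,:2]-BC; s,t=P@u,P@w
for x in np.arange(-.14,.15,.01):
    print(round(x,2),[(round(float(np.median(X[...,2][k])*1000)) if (k:=(d>0)&(abs(s-x)<.006)&(abs(t-y)<.004)).sum() else None) for y in np.arange(-.08,.081,.01)])
print("brick z",np.median(X[...,2][(np.linalg.norm(X[...,:2]-sh(-.045,-.03),axis=-1)<.012)&(d>0)]).round(3))
for r in range(190,265): print(r,"".join("b" if 20<=hsv[r,c,0]<=35 and hsv[r,c,1]>45 else ("." if hsv[r,c,1]<40 else "o") for c in range(190,260)))
E
```

```text
low t 33.8 p [0.4025 0.2816 0.096 ] F [-0.3 -0.  -2.5] open 0.0152 gf 58.6
touch True t 34.4 p [0.4023 0.2816 0.0861] F [0.5 0.3 4. ] open 0.0153 gf 59.5
open t 34.8 p [0.4014 0.2807 0.0849] F [ 0.2  0.4 -0.4] open 0.0402 gf 0.0
away t 37.4 p [ 0.3003 -0.0496  0.2996] F [-0.3 -0.5 -1.3] open 0.0404 gf 0.0
top 1384 pitch 1.04 roll -0.68 z0 0.0323
side 515 pitch 1.2 roll -0.39 z0 0.0346
-0.14 [7, 6, 28, 29, 28, 28, 27, 29, 30, 24, 28, 28, 28, 29, 28, 17, 6]
-0.13 [6, 6, 27, 29, 28, 28, 28, 54, 89, 85, 29, 29, 28, 29, 28, 26, 14]
-0.12 [7, 7, 26, 27, 26, 27, 28, 74, 89, 89, 29, 27, 29, 28, 29, 26, 23]
-0.11 [7, 5, 27, 27, 28, 28, 29, 75, 90, 89, 29, 27, 29, 29, 28, 27, 9]
-0.1 [6, 5, 28, 27, 27, 28, 29, 37, 89, 87, 29, 27, 29, 28, 28, 27, 6]
-0.09 [5, 6, 27, 29, 27, 27, 28, 34, 89, 87, 30, 29, 30, 28, 29, 25, 7]
-0.08 [6, 8, 29, 29, 28, 27, 29, 34, 89, 89, 29, 28, 27, 29, 29, 10, 9]
-0.07 [5, 7, 28, 28, 28, 29, 29, 35, 87, 89, 29, 29, 28, 27, 29, 29, 9]
-0.06 [6, 7, 27, 29, 29, 28, 30, 31, 53, None, 29, 29, 28, 28, 28, 10, 7]
-0.05 [7, 5, 29, 32, 30, 30, 32, 31, 58, 36, 32, 31, 30, 28, 
[... 6377 characters left out ...]
oooooooooooooooobbbbbbbbb
256 bbbooooooooooooooooooooooooo.......oooooooooooooooooooooooooobbbbbbbbb
257 ob.ooooooooooooooooooooooooo.......oooooooooooooooooooooooooobbbbbbbbb
258 o.oooooooooooooooooooooooooo.......oooooooooooooooooooooooooobbbbbbbbb
259 ..oooooooooooooooooooooooooo.......ooooooooooooooooooooooooooobbbbbbbb
260 ..oooooooooooooooooooooooooo......ooooooooooooooooooooooooooooobbbbbbb
261 ..oooooooooooooooooooooooooo......oooooooooooooooooooooooooobbbbbbbbbb
262 o.ooooooooooooooooooooooooo.......ooooooooooooooooooooooooobbbbbbbbbbb
263 ooooooooooooooooooooooooooo.......ooooooooooooooooooooooooobbbbbbbbbbb
264 ooooooooooooooooooooooooooo.......ooooooooooooooooooooooooobbbbbbbbbbb
```

Both blanks were carried across and the scoop sits level, but the holed blank seems to overhang the blade's right edge. I'll quantify that before deciding on a nudge.

```bash
python3 - <<'E'
from h import *
BA=np.deg2rad(-4.2); BC=np.array([.485,.2755]); u=np.array([np.cos(BA),np.sin(BA)]); w=np.array([-u[1],u[0]])
for n in ("top","side"):
    im,d,X=cloud(n); P=X[...,:2]-BC; s,t=P@u,P@w
    for lo,hi in((-.04,-.01),(.0,.02),(.02,.04),(.04,.06),(.06,.075)):
        print(n,lo,[(y,round(float(X[...,2][k].mean()*1000,),1)) for y in range(-72,-8,4) if (k:=(d>0)&(s>lo)&(s<hi)&(abs(t*1000-y)<2)).sum()>1])
im,d,X=cloud("top"); hsv=cv2.cvtColor(im,cv2.COLOR_RGB2HSV)
for r in (203,207,211,215,219,223,227,231,238): print(r,[tuple(int(v) for v in hsv[r,c]) for c in range(236,254,1)])
print(proj("top",[[*(BC+u*a+w*b),z] for a,b,z in ((.0825,-.06,.031),(-.05,-.06,.031),(.03,-.066,.028),(.03,-.06,.038))]).round(1).tolist())
E
```

```text
top -0.04 [(-72, 7.2), (-68, 6.1), (-64, 15.0), (-60, 29.8), (-56, 31.3), (-52, 32.4), (-48, 30.8), (-44, 30.5), (-40, 30.6), (-36, 30.0), (-32, 31.4), (-28, 31.7), (-24, 31.0), (-20, 31.4), (-16, 30.2), (-12, 31.1)]
top 0.0 [(-72, 5.4), (-68, 7.0), (-64, 18.4), (-60, 36.3), (-56, 35.6), (-52, 34.8), (-48, 34.0), (-44, 33.6), (-40, 34.7), (-36, 34.2), (-32, 33.4), (-28, 33.9), (-24, 34.7), (-20, 36.0), (-16, 31.6), (-12, 31.3)]
top 0.02 [(-72, 5.8), (-68, 5.8), (-64, 18.0), (-60, 33.9), (-56, 32.5), (-52, 31.1), (-48, 29.9), (-44, 30.7), (-40, 32.1), (-36, 30.3), (-32, 33.0), (-28, 34.5), (-24, 36.9), (-20, 36.9), (-16, 34.1), (-12, 32.6)]
top 0.04 [(-72, 7.1), (-68, 6.3), (-64, 18.3), (-60, 34.7), (-56, 33.0), (-52, 32.0), (-48, 31.9), (-44, 31.9), (-40, 32.0), (-36, 33.7), (-32, 33.6), (-28, 36.8), (-24, 37.4), (-20, 34.3), (-16, 31.2), (-12, 30.6)]
top 0.06 [(-72, 6.1), (-68, 6.1), (-64, 16.4), (-60, 31.0), (-56, 29.5), (-52, 33.6), (-48, 30.9), (-44, 32.3), (-40, 31.7), (-36, 32.6), (-32, 32.5), (-28, 33.8), (-24, 30.8), (-20, 31.2), (-16, 30.5), (-12, 30.6)]
side -0.04 [(-72, 9.
[... 2872 characters left out ...]
174), (20, 106, 174), (19, 105, 173), (19, 106, 174), (21, 99, 173)]
231 [(34, 38, 156), (34, 42, 165), (36, 39, 171), (41, 31, 181), (39, 42, 182), (38, 41, 181), (39, 42, 183), (37, 51, 180), (26, 53, 153), (17, 94, 122), (18, 111, 122), (19, 109, 178), (19, 109, 175), (19, 108, 174), (19, 108, 174), (19, 108, 174), (19, 109, 173), (19, 108, 174)]
238 [(79, 11, 181), (79, 11, 181), (83, 11, 181), (86, 11, 181), (86, 11, 181), (83, 11, 182), (83, 11, 180), (34, 11, 160), (18, 95, 129), (18, 115, 106), (18, 112, 171), (18, 110, 174), (18, 109, 173), (19, 109, 173), (18, 109, 173), (19, 110, 172), (19, 109, 173), (18, 108, 173)]
[[247.4, 199.0], [241.5, 248.4], [247.5, 218.7], [244.6, 218.1]]
```

The overhang is only about 1–3 mm, with the blank's centre well inside the blade. The scoop is level on the board, so a nudge would risk more than it gains. I'll hand it in.

```bash
python3 -c "
from h import *
stat(); print(close_job())"
```

```text
t 37.7 p [ 0.3002 -0.0497  0.2998] F [-0.   0.2  0.3] open 0.0401 gf 0.0
the job is handed in; nothing more can be done
None
```

I handed the job in at 37.7 s: the brick lies flat on the shelf, and the scoop sits level near the middle of the board (its blade centre about 15 mm beyond the board's centre) with both blanks on the blade, though the large blank overhangs the blade's right edge by about 1–3 mm; the tumbler was still in place in the last picture I viewed, and I did not re-measure the jar and dish at the end.

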